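# Make ready a solvent bath in the ultrasonic cleaner

## Task

Make ready to degrease the small contacts: stand the steel beaker upright on the floor of the ultrasonic cleaner's round tank and the wire dip basket upright in the beaker, lowering both rather than dropping them and letting go of them. Only then open the solvent bottle in its bench holder: grip its safety cap, press it down, turn it anticlockwise while it is down, and lift it straight off. Finish while still holding the cap level in the gripper, about 6 cm up and straight above the open bottle so that drips fall back in; leave everything else on the bench where it lies.

Things in the scene. Friction and masses are not known exactly. Their poses are not given: they have to be found in the camera images.
- cleaner: Ultrasonic cleaner, a grey box 150 (x) x 180 (y) x 80 mm high with a round, open, empty steel tank in the middle of its top, 96 mm across inside and 50 mm deep. Fixed to the bench; it stands anywhere and turned a little. Origin at the centre of its underside, z up.
- tank_floor (a point): Centre of the tank's floor, 30 mm above the bench and 50 mm below the top of the cleaner.
- beaker_mid (a point): Centre, half-way up, of the open round stainless steel beaker: 62 mm outside diameter, 56 mm inside, 85 mm high, straight walls, floor 3 mm thick, about 120 g. It starts upright on the bench. z is its axis, up.
- basket_mid (a point): Centre, half-way up (55 mm above its underside), of the wire dip basket: a round mesh cup of 42 mm outside diameter and 42 mm high, with an upright handle; 110 mm high in all, about 70 g. It starts upright on the bench. z is its axis, up.
- basket_bar (a point): Middle of the basket's level handle bar, 105 mm above the basket's underside, on its axis. The bar is a black cylinder 10 mm thick that runs 37 mm along this frame's y axis, carried at its ends by two thin wire uprights; clear space below it down to the mesh cup.
- bottle: White solvent bottle, 66 mm in diameter up to 66 mm above the bench, then narrowing to a 35 mm neck whose open mouth is 116 mm above the bench. It stands in a round steel holder (110 mm across, 8 mm thick, collar 26 mm high) screwed to the bench: it neither turns nor lifts. Origin on its axis at bench height, z up.
- bottle_seat (a point): Point on the bottle's axis where the centre of the seated cap lies, 115 mm above the bench; z up, axes turned as the bottle's.
- cap_mid (a point): Centre of the safety cap: black, ribbed, round, 56 mm outside diameter, 30 mm high (100 to 130 mm above the bench when seated), 35 g. Locked, it cannot lift. Pressed down 3.5 mm or more it turns anticlockwise seen from above; 40 to 88 degrees from its start, best 64, it lifts off freely; full stop at 93. 14 mm of bare neck lie below it; it clears the mouth after rising 16 mm.
- liner (a joint): Spring liner inside the cap, m: 0 with the cap seated and locked (4.5 N holds it up against the lugs), 0.0035 when the cap is pressed just past its safety catch (10 N), 0.0065 at the stop (14 N); -0.0015 when nothing presses it.
- cap_mark (a point): Point on the cap's side, 28 mm from its axis, where the raised pointer on its top aims; at the start it lies on bottle_seat's x axis, whichever way the bottle is turned.
- housing: Bystander: black plastic enclosure shell 200 x 62 x 36 mm, lying open side up. Origin at the centre of its underside.
- spool: Bystander: reel of solder 52 mm across, 32 mm high, standing flat. Origin at the centre of its underside.
- tweezers: Bystander: steel tweezers 120 mm long, 7 mm high, lying along their x. Origin near the middle of the underside.
- driver: Bystander: screwdriver with a black handle, 150 mm long, lying along its x. Origin below its middle, on the bench.
- tray: Bystander: aluminium screw tray 85 x 120 x 18 mm. Origin at the centre of its underside.
- board: Bystander: circuit board 90 x 55 mm, lying flat. Origin at the centre of its underside.
- dropper: Bystander: small flux bottle 32 mm across, 75 mm high, standing. Origin at the centre of its underside.

How it is judged:
On the way, in this order (a step that is already met when the one before it is completed fails the run):
1. the beaker stands in the cleaner's tank and the basket in the beaker, both let go (horizontal distance between beaker_mid and tank_floor below 0.02 m and z of beaker_mid in the frame of tank_floor between 0.039 and 0.047 m and angle between beaker_mid's own z axis and vertical below 0.1 rad and horizontal distance between basket_mid and beaker_mid below 0.011 m and z of basket_mid in the frame of beaker_mid between 0.012 and 0.02 m and angle between basket_mid's own z axis and vertical below 0.12 rad and contact force between the fingers and beaker below 0.1 N and contact force between the fingers and basket below 0.1 N), for 0.2 s.
2. the cap, level and not yet turned, is pressed down on the neck past its safety catch, at least 3 mm (z of cap_mid in the frame of bottle_seat below -0.003 m and y of cap_mark in the frame of bottle_seat between -0.008 and 0.008 m and angle between cap_mid's own z axis and vertical below 0.12 rad and horizontal distance between cap_mid and bottle_seat below 0.01 m), for 0.1 s.
3. the cap is turned at least 35 degrees anticlockwise on the neck (y of cap_mark in the frame of bottle_seat above 0.0161 m and z of cap_mid in the frame of bottle_seat below 0.006 m and horizontal distance between cap_mid and bottle_seat below 0.01 m), for 0.05 s.
At the end, for the whole second after the job is handed in: The gripper holds the cap still, level within 14 degrees, 30 to 120 mm above where it was seated and within 25 mm sideways of the bottle's axis, clear of the bottle; the beaker stands upright on the tank's floor (within 4 mm in height) and the basket upright on the beaker's floor (within 4 mm) (z of cap_mid in the frame of bottle_seat between 0.03 and 0.12 m and horizontal distance between cap_mid and bottle_seat below 0.025 m and angle between cap_mid's own z axis and vertical below 0.25 rad and contact force between the fingers and cap above 1 N and contact force between cap and bottle below 0.05 N and linear speed of cap below 0.03 m/s and horizontal distance between beaker_mid and tank_floor below 0.02 m and z of beaker_mid in the frame of tank_floor between 0.039 and 0.047 m and angle between beaker_mid's own z axis and vertical below 0.1 rad and horizontal distance between basket_mid and beaker_mid below 0.011 m and z of basket_mid in the frame of beaker_mid between 0.012 and 0.02 m and angle between basket_mid's own z axis and vertical below 0.12 rad); the arm keeps its last pose, push and grip.
It fails at once if the beaker is dropped (falls free faster than 0.6 m/s) (linear speed of beaker above 0.6 m/s and contact force between the fingers and beaker below 0.01 N).
It fails at once if the basket is dropped (falls free faster than 0.6 m/s) (linear speed of basket above 0.6 m/s and contact force between each of the fingers, beaker and basket below 0.01 N).
It fails at once if a bystander is moved more than 30 mm (distance of any of housing, spool, tweezers, driver, tray, board, dropper from where it was at the start of the episode above 0.03 m).
It also fails if it takes over 67 s, if anything falls off the work surface, if the arm or the gripper's body presses on something with over 40 N, if the wrist force passes 120 N, or if a joint passes its speed limit or range.

## Robot

A 6-joint arm with a two-finger parallel gripper is mounted at the origin on the work surface. World frame = base frame: x ahead of the robot, y to its left, z up, the work surface at z = 0. Lengths are in m, angles in rad, forces in N, time in s.
With the tool pointing down it reaches from about 0.3 to 0.875 m from the base axis. Payload 6.4 kg.
Tool frame: the origin (TCP) lies on the mounting face of the last link; the fingertips stand 173 mm ahead of it and the grasp point (between the pads) lies 155 mm ahead of it (ctrl.grip_point_offset is the distance from the TCP to the grasp point, in m); z points along the fingers, y is the line along which they close (so a half turn about z gives the same grasp; the last joint's range is limited). The gripper opens to 85 mm and grips with 20 to 120 N. Pads are 22 mm wide; open, the fingers measure 114 mm over their backs; the gripper's body (76 mm by 85 mm) begins 54 mm behind the grasp point. The pads swing forward as they close: fully open they stand 13 mm farther back than shut.
Start: joints at [1.035, 0.181, 1.607, -0, 1.354, -0.206], TCP at [0.186, 0.544, 0.405] pointing down, gripper open.
Joint ranges: [-2.99, 2.99], [-0.89, 2.07], [0.3, 2.58], [-1.14, 4.28], [0, 2.63], [-3.12, 3.12]. Speed limits (rad/s): [2.57, 2.57, 3.01, 3.14, 3.14, 3.14].

## Interface

Orientations are given as a unit quaternion [w, x, y, z].
In Python, from bench import status, imaging, ctrl, models gives the robot as it stands.
- The arm moves only by the tool send_rows, never from a script. Its argument "commands" is a list that holds one entry, the list of rows, each a list of 6 numbers: the shift along the tool's x, y, z normalised to -1 to 1, where 1 is 3 cm, then the turn, a rotation vector about the tool's x, y, z normalised to -1 to 1, where 1 is 0.1 rad. A call has 1 to 8 rows; each row shifts and turns the commanded pose from where the row before left it, along the tool's axes as they then stand; what a row does not reach is not made up. A row lasts 1/12 s, in which the tool goes at most 41.7 mm and 7.16 degrees, less where a joint would pass 70% of its speed; a pose out of reach is approached as far as the arm can. A call with a number of a shift or a turn outside -1 to 1 is refused whole. A call with a gripper value outside its range is refused whole. "jaw" is the opening, from 0 (shut) to 1 (fully open), set as the call begins (left out, the last holds). The fingers move at their own pace and stop on an object; the grip force is fixed at half the most. Time passes only in rows, so rows that do not move let the fingers close. It gives the time, the measured TCP pose, the force, the opening and the grip force at its end, in the units of the state.
- status.get_obs(): the state, without advancing time (a new reading comes with each control period).
- imaging.camera(name): name is "scene" or "top" or "wrist"; returns a dict with "image" (480x640x3 uint8, blue, green, red), "depth" (480x640 float32, m along the optical axis (not along the pixel's ray), 0 where there is no reading), "mtx" (3x3 intrinsics, pixels), "pose" (4x4, takes a point from camera to world coordinates). Camera axes: x right, y down, z forward; pixel columns grow to the right and rows downward; lengths in m; the calibration is good to about 2 mm. A picture is of the moment at which its call begins.
- ctrl.hand_in(): hands the job in; it is judged then, once.
Trained networks look in a picture, given as the dict that the camera call returned (one of the last four; its "shot" number tells which), for a name from the list of things; names that differ only in an ending like _2 or _b are one class to them, and where a whole thing is asked for, a point or a joint stands for the part that bears it (a point fixed in the world has none). Each returns a list of dicts, best first, with "confidence" (0 to 1); they miss things now and then, are a little off and sometimes report something else, mostly with a low value. They report only what shows in the picture. A call takes as long as a camera call.
- models.recognise(picture, name): "centre" ([column, row] in pixels, amid what is visible of it).
- models.regions_of(picture, name): "region" (480x640 bool, what is visible of it) and "centre" ([column, row] in pixels, amid what is visible of it).
The state is a dict: "time_s": time; "q": joint angles; "dq": joint speeds; "joint_efforts": joint torques, N m; "eef_pos": TCP position; "eef_rot": TCP orientation; "wrist_force": force on the tool from outside, world axes, zero at the start; "torque": the same for the moment, N m; "opening": opening from 0.0 (shut) to 1.0 (fully open); "grasp_force": force on a finger pad.
Only numpy, scipy, OpenCV 4.12 (cv2) and the standard library are available. Lean on these libraries where they do the work, as an engineer would, in place of code of your own. Each camera call takes 0.05 s, during which the arm holds its last target. There are 200 camera calls.

## Working session

There is one attempt and no reset: what is moved stays moved. The work goes in short steps, Python scripts to look and compute and a tool call to move; the robot and the scene stay as the last step left them, time stands still between calls to the robot, and variables do not carry over. Pictures are saved under pics/ and viewed, at most 12 in all, crops included, and the job is handed in when it is done.

Besides the shell and the picture viewer there is one more tool, called after "Emit:" as a command line: name --argument value ..., lists and objects as JSON in quotes. send_rows: Moves the arm, as the interface text tells. Its arguments: {"type":"object","properties":{"commands":{"type":"array"},"jaw":{"type":"number"}},"required":["commands"]}

```bash
ls; mkdir -p pics; cat > h.py <<'E'
import numpy as np, cv2
from bench import status, imaging, ctrl, models
from scipy.spatial.transform import Rotation as R
def pts(pic, mask):
    d=pic["depth"]; v,u=np.nonzero(mask&(d>0)); z=d[v,u]; K=pic["mtx"]
    P=np.c_[(u-K[0,2])/K[0,0]*z,(v-K[1,2])/K[1,1]*z,z]; T=np.array(pic["pose"])
    return P@T[:3,:3].T+T[:3,3]
def look(cam,names):
    p=imaging.camera(cam); out={}
    for n in names:
        for r in models.regions_of(p,n)[:2]:
            X=pts(p,r["region"])
            if len(X)<10: continue
            print(cam,n,round(r["confidence"],2),np.round(r["centre"]),len(X),"med",np.round(np.median(X,0),3),"lo",np.round(np.percentile(X,2,axis=0),3),"hi",np.round(np.percentile(X,98,axis=0),3))
            out.setdefault(n,X)
    return p,out
E
python3 - <<'E'
from h import *
print(status.get_obs(), ctrl.grip_point_offset)
for c in ["top","scene"]:
    p,o=look(c,["cleaner","beaker_mid","basket_mid","basket_bar","bottle","cap_mid","housing","spool","tweezers","driver","tray","board","dropper"])
    cv2.imwrite(f"pics/{c}0.png",p["image"])
E
```

```text
pics
{'time_s': 0.0, 'q': array([ 1.03467346e+00,  1.81571432e-01,  1.60797557e+00,  2.70169435e-05,
        1.35380388e+00, -2.06269831e-01]), 'dq': array([ 0.00063118, -0.00036945, -0.0005392 ,  0.00054165, -0.00066568,
       -0.00024965]), 'joint_efforts': array([-1.62450997e-03, -4.44858742e+01, -3.51339912e+01, -4.84224402e-04,
        9.03480104e-03,  1.58589643e-05]), 'eef_pos': array([0.18608246, 0.54380282, 0.40378247]), 'eef_rot': array([-3.31172192e-04,  1.64182662e-01,  9.86429562e-01, -8.14456523e-04]), 'wrist_force': array([-0.86486117,  0.1315141 , -0.08247106]), 'torque': array([0.03644273, 0.05305414, 0.00507613]), 'grasp_force': 0.0, 'opening': 1.0046007244956152} 0.1547
top cleaner 0.58 [391. 214.] 1129 med [ 0.609 -0.156  0.009] lo [ 0.58  -0.222  0.001] hi [ 0.676 -0.121  0.079]
top cleaner 0.55 [240. 200.] 5889 med [0.633 0.199 0.077] lo [0.548 0.103 0.014] hi [0.715 0.291 0.084]
top beaker_mid 0.66 [408. 286.] 803 med [ 0.439 -0.192  0.012] lo [ 0.408 -0.216 -0.003] hi [ 0.467 -0.156  0.087]
top basket_mid 0.85 [237. 281.] 302 med [0.453 0.197 0.025] lo [ 0.43
[... 3088 characters left out ...]
 0.175 -0.003] hi [0.48  0.245 0.111]
scene tweezers 0.58 [296. 218.] 66 med [0.403 0.006 0.006] lo [ 0.381 -0.012 -0.001] hi [0.489 0.014 0.01 ]
scene driver 0.96 [121. 302.] 493 med [ 0.449 -0.444  0.022] lo [ 0.403 -0.465  0.002] hi [ 0.533 -0.416  0.028]
scene driver 0.68 [279. 316.] 1779 med [ 0.658 -0.188  0.017] lo [ 0.599 -0.224  0.004] hi [ 0.686 -0.128  0.082]
scene board 0.85 [488. 212.] 617 med [0.655 0.411 0.004] lo [ 0.611  0.378 -0.001] hi [0.698 0.45  0.012]
scene dropper 0.72 [357. 289.] 363 med [ 0.691 -0.009  0.043] lo [ 0.663 -0.02   0.   ] hi [0.7   0.009 0.076]
scene dropper 0.43 [335. 264.] 545 med [ 0.601 -0.005  0.031] lo [ 0.571 -0.026 -0.   ] hi [0.619 0.023 0.035]
```

View pics/top0.png

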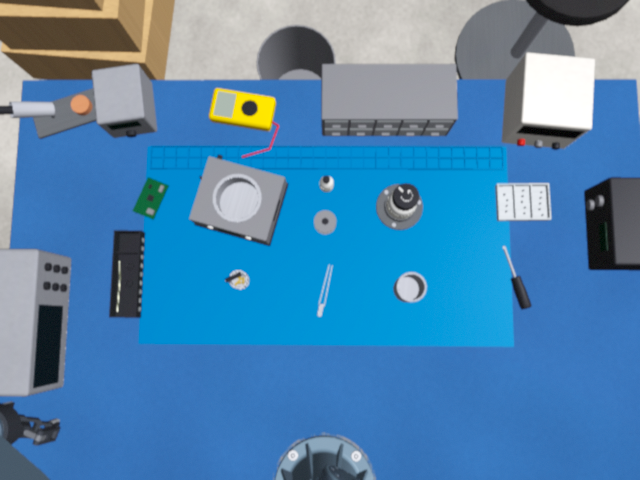

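View pics/scene0.png

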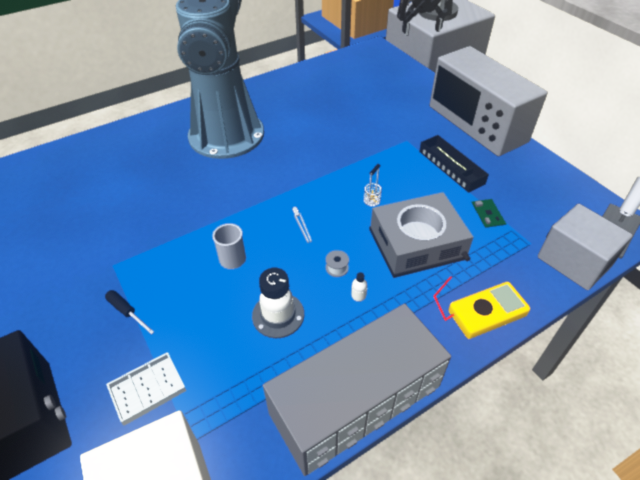

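The top view shows the beaker rim at (411,288), basket bar at (238,280), tank at (238,199) and cap at (403,196). The scene view agrees. Next I fit their geometry.

```bash
cat >> h.py <<'E'
from scipy.optimize import least_squares
def circ(X,r,x0=None):
    x0=np.median(X[:,:2],0) if x0 is None else x0
    s=least_squares(lambda c:np.hypot(*(X[:,:2]-c).T)-r,x0,loss="soft_l1",f_scale=.002)
    return np.round(s.x,4), round(float(np.median(np.abs(s.fun))),4), len(X)
def line(X):
    c=X.mean(0); d=np.linalg.svd(X-c)[2][0]; e=(X-c)@d
    return np.round(c,4), round(np.degrees(np.arctan2(d[1],d[0])),1), round(np.ptp(e),3)
def go(p,yaw=None):
    """shift from commanded/measured pose to put grasp point at p, tool axes (rows)"""
    s=status.get_obs(); q=np.array(s["eef_rot"]); M=R.from_quat(q[[1,2,3,0]]).as_matrix()
    g=s["eef_pos"]+M[:,2]*ctrl.grip_point_offset
    print("t",round(s["time_s"],2),"grip pt",np.round(g,4),"yaw y deg",round(np.degrees(np.arctan2(M[1,1],M[0,1])),2),"tilt",np.round(M[:2,2],4),"open",round(s["opening"],3),"F",np.round(s["wrist_force"],1),"q6",round(s["q"][5],2))
    d=(np.array(p)-g)
    print(" rows xyz",np.round(M.T@d/.03,2), "world mm",np.round(d*1000,1))
    if yaw is not None:
        e=(yaw-np.degrees(np.arctan2(M[1,1],M[0,1]))+90)%180-90
        print(" rows yaw (tool z)",round(-np.radians(e)/.1,2))
E
python3 - <<'E'
from h import *
for c in ["top","scene"]:
    p=imaging.camera(c); A=pts(p,np.ones((480,640),bool)); 
    def near(x,y,r,z0,z1): 
        return A[(np.hypot(A[:,0]-x,A[:,1]-y)<r)&(A[:,2]>z0)&(A[:,2]<z1)]
    print(c,"beaker",circ(near(.439,-.19,.05,.078,.092),.0295))
    print(" cap",circ(near(.63,-.172,.045,.10,.122),.028),np.round((lambda X:(X.min(0)+X.max(0))/2)(near(.63,-.172,.045,.125,.14)),4))
    b=near(.455,.197,.05,.095,.125); print(" bar",len(b), line(b) if len(b)>3 else "")
    t=near(.64,.19,.06,.02,.04); print(" tankfloor mean",len(t),np.round(t.mean(0),4),circ(near(.64,.19,.065,.045,.07),.048))
go([.44,-.19,.07])
E
```

```text
top beaker (array([ 0.4382, -0.1867]), 0.0013, 192)
 cap (array([ 0.631 , -0.1725]), 0.0003, 64) [ 0.6306 -0.1733  0.1307]
 bar 83 (array([0.4562, 0.1976, 0.1081]), np.float64(114.7), np.float64(0.039))
 tankfloor mean 1144 [0.6412 0.2034 0.0299] (array([0.6349, 0.1986]), 0.0005, 142)
scene beaker (array([ 0.4423, -0.1899]), 0.0011, 215)
 cap (array([ 0.6333, -0.1747]), 0.0005, 188) [ 0.6348 -0.1752  0.1294]
 bar 59 (array([0.4617, 0.1927, 0.1071]), np.float64(-67.0), np.float64(0.042))
 tankfloor mean 488 [0.6202 0.2166 0.0316] (array([0.5827, 0.2594]), 0.0103, 316)
t 1.5 grip pt [0.1862 0.544  0.25  ] yaw y deg 71.1 tilt [ 0. -0.] open 0.998 F [-0.3  0.9  0.1] q6 -0.21
 rows xyz [-15.93 -20.41   6.  ] world mm [ 253.8 -734.  -180. ]
```

Emit:
send_rows --commands '[[[-0.76,-0.97,0,0,0,0],[-0.76,-0.97,0,0,0,0],[-0.76,-0.97,0,0,0,0],[-0.76,-0.97,0,0,0,0],[-0.76,-0.97,0,0,0,0],[-0.76,-0.97,0,0,0,0],[-0.76,-0.97,0,0,0,0],[-0.76,-0.97,0,0,0,0]]]' --jaw 1

```text
time_s: 2.17
eef_pos: [0.2834, 0.2632, 0.4049]
eef_rot: [0.0, 0.164, 0.986, 0.0]
wrist_force: [0.3, 0.0, -0.4]
opening: 0.999
grasp_force: 0.0
```

Emit:
send_rows --commands '[[[-0.76,-0.97,0,0,0,0],[-0.76,-0.97,0,0,0,0],[-0.76,-0.97,0,0,0,0],[-0.76,-0.97,0,0,0,0],[-0.76,-0.97,0,0,0,0],[-0.76,-0.97,0,0,0,0],[-0.76,-0.97,0,0,0,0],[-0.76,-0.97,0,0,0,0]]]'

```text
time_s: 2.83
eef_pos: [0.3806, -0.0166, 0.4051]
eef_rot: [0.001, 0.164, 0.986, -0.0]
wrist_force: [-0.4, 1.2, -0.7]
opening: 0.998
grasp_force: 0.0
```

Emit:
send_rows --commands '[[[-0.76,-0.97,0,0,0,0],[-0.76,-0.97,0,0,0,0],[-0.76,-0.97,0,0,0,0],[-0.76,-0.97,0,0,0,0],[-0.76,-0.97,0,0,0,0],[0,0,1,0,0,0],[0,0,0.5,0,0,0],[0,0,0,0,0,0]]]'

```text
time_s: 3.5
eef_pos: [0.4402, -0.1892, 0.3561]
eef_rot: [-0.003, 0.165, 0.986, 0.002]
wrist_force: [0.2, 0.9, -0.6]
opening: 1.004
grasp_force: 0.0
```

```bash
python3 - <<'E'
from h import *
p=imaging.camera("wrist"); A=pts(p,np.ones((480,640),bool))
X=A[(np.hypot(A[:,0]-.44,A[:,1]+.188)<.05)&(A[:,2]>.08)&(A[:,2]<.092)]
c=circ(X,.0295); print(c); go([*c[0],.07])
cv2.imwrite("pics/w1.png",p["image"])
E
```

```text
(array([ 0.4387, -0.1904]), 0.0012, 1798)
t 3.55 grip pt [ 0.4401 -0.1887  0.2034] yaw y deg 71.07 tilt [-0.0034  0.0026] open 1.001 F [ 0.8 -1.3  0.4] q6 -1.89
 rows xyz [ 0.01 -0.08  4.44] world mm [  -1.4   -1.7 -133.4]
```

View pics/w1.png

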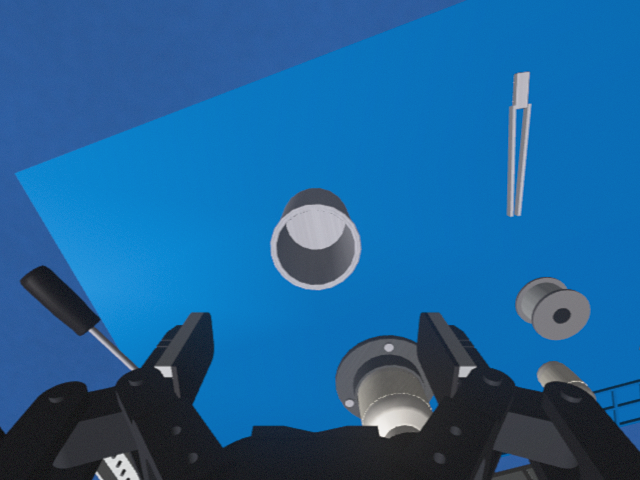

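The rim sits centred between the fingers at (316,247). Lowering and gripping.

Emit:
send_rows --commands '[[[0,-0.08,1,0,0,0],[0,0,1,0,0,0],[0,0,1,0,0,0],[0,0,1,0,0,0],[0,0,0.5,0,0,0],[0,0,0,0,0,0]]]'

```text
time_s: 4.05
eef_pos: [0.4398, -0.1904, 0.2228]
eef_rot: [-0.002, 0.164, 0.986, 0.001]
wrist_force: [-1.1, -0.5, -0.7]
opening: 0.999
grasp_force: 0.0
```

Emit:
send_rows --commands '[[[0,0,0,0,0,0],[0,0,0,0,0,0],[0,0,0,0,0,0],[0,0,0,0,0,0],[0,0,0,0,0,0],[0,0,0,0,0,0]]]' --jaw 0

```text
time_s: 4.55
eef_pos: [0.4418, -0.1921, 0.2274]
eef_rot: [0.002, 0.164, 0.986, -0.001]
wrist_force: [0.1, 1.5, 7.1]
opening: 0.71
grasp_force: 65.2
```

Emit:
send_rows --commands '[[[0,0,0,0,0,0],[0,0,0,0,0,0],[0,0,-0.3,0,0,0],[0,0,-1,0,0,0],[0,0,-1,0,0,0],[0,0,-1,0,0,0],[0,0,-1,0,0,0],[0,0,-1,0,0,0]]]'

```text
time_s: 5.22
eef_pos: [0.4402, -0.1912, 0.3868]
eef_rot: [0.001, 0.164, 0.986, -0.001]
wrist_force: [1.3, -0.2, -1.3]
opening: 0.703
grasp_force: 65.4
```

```bash
python3 - <<'E'
from h import *
go([.636,.198,.22])
p=imaging.camera("scene"); cv2.imwrite("pics/s1.png",p["image"][100:420,100:520])
A=pts(p,np.ones((480,640),bool)); s=status.get_obs()["eef_pos"]
X=A[(np.hypot(*(A[:,:2]-s[:2]).T)<.05)&(A[:,2]>.03)&(A[:,2]<.3)]; print(np.round(np.percentile(X[:,2],[0,1,3,10]),4))
E
```

```text
t 5.22 grip pt [ 0.4404 -0.1914  0.2321] yaw y deg 71.11 tilt [ 0.0015 -0.0014] open 0.703 F [ 1.3 -0.2 -1.3] q6 -1.9
 rows xyz [-1.96 14.39  0.39] world mm [195.6 389.4 -12.1]
[0.1588 0.1627 0.1667 0.1809]
```

View pics/s1.png

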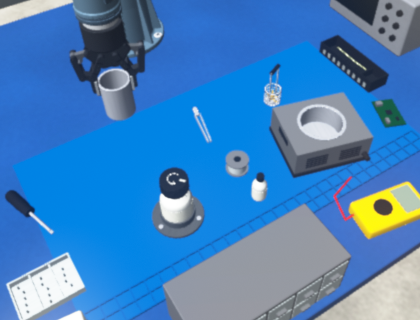

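The beaker is held upright and its bottom is about 159 mm above the bench. Carrying it to the tank.

Emit:
send_rows --commands '[[[-0.13,0.96,0,0,0,0],[-0.13,0.96,0,0,0,0],[-0.13,0.96,0,0,0,0],[-0.13,0.96,0,0,0,0],[-0.13,0.96,0,0,0,0],[-0.13,0.96,0,0,0,0],[-0.13,0.96,0,0,0,0],[-0.13,0.96,0,0,0,0]]]'

```text
time_s: 5.93
eef_pos: [0.545, 0.0179, 0.3851]
eef_rot: [0.001, 0.164, 0.986, -0.0]
wrist_force: [0.4, 0.8, -0.9]
opening: 0.706
grasp_force: 65.5
```

Emit:
send_rows --commands '[[[-0.13,0.96,0,0,0,0],[-0.13,0.96,0,0,0,0],[-0.13,0.96,0,0,0,0],[-0.13,0.96,0,0,0,0],[-0.13,0.96,0,0,0,0],[-0.13,0.96,0,0,0,0],[-0.13,0.94,0,0,0,0],[0,0,0,0,0,0]]]'

```text
time_s: 6.6
eef_pos: [0.6363, 0.2019, 0.3848]
eef_rot: [0.001, 0.162, 0.987, 0.001]
wrist_force: [-0.1, 0.4, -1.9]
opening: 0.704
grasp_force: 65.6
```

```bash
python3 - <<'E'
from h import *
for c in ["wrist","scene"]:
    p=imaging.camera(c); cv2.imwrite(f"pics/{c}2.png",p["image"])
    A=pts(p,np.ones((480,640),bool))
    X=A[(np.hypot(A[:,0]-.636,A[:,1]-.197)<.056)&(A[:,2]>.036)&(A[:,2]<.07)]; print(c,circ(X,.048,[.636,.197]))
go([.636,.196,.102])
E
```

```text
wrist (array([0.6357, 0.1958]), 0.0006, 524)
scene (array([0.6385, 0.1961]), 0.0009, 418)
t 6.7 grip pt [0.6355 0.1986 0.2296] yaw y deg 71.22 tilt [ 0.0005 -0.0004] open 0.709 F [-0.1 -0.6 -0.9] q6 -1.12
 rows xyz [-0.04 -0.08  4.25] world mm [   0.5   -2.6 -127.6]
```

View pics/wrist2.png

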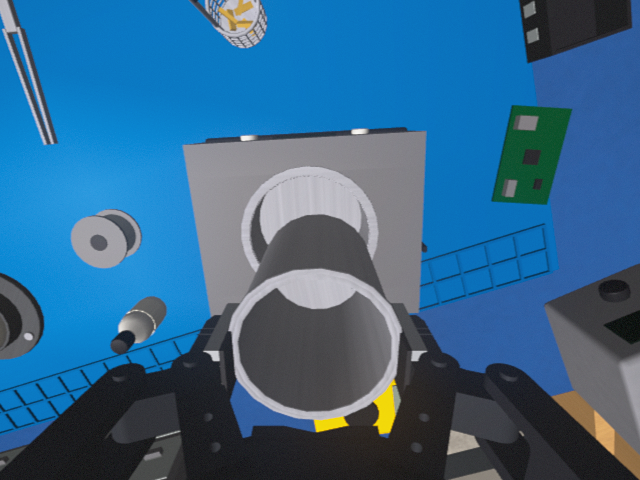

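The tank ring is around (310,230) and the beaker is nearly centred over it. Lowering.

Emit:
send_rows --commands '[[[-0.04,-0.08,1,0,0,0],[0,0,1,0,0,0],[0,0,1,0,0,0],[0,0,0.8,0,0,0],[0,0,0.25,0,0,0],[0,0,0.1,0,0,0],[0,0,0,0,0,0]]]'

```text
time_s: 7.28
eef_pos: [0.6362, 0.1944, 0.26]
eef_rot: [0.0, 0.165, 0.986, 0.0]
wrist_force: [0.5, -0.2, -0.8]
opening: 0.706
grasp_force: 65.6
```

Emit:
send_rows --commands '[[[0,0,0.08,0,0,0],[0,0,0.05,0,0,0],[0,0,0,0,0,0],[0,0,0,0,0,0]]]'

```text
time_s: 7.62
eef_pos: [0.6368, 0.1951, 0.2575]
eef_rot: [0.002, 0.164, 0.986, 0.0]
wrist_force: [0.1, -1.7, 5.5]
opening: 0.709
grasp_force: 66.2
```

Emit:
send_rows --commands '[[[0,0,0,0,0,0],[0,0,0,0,0,0],[0,0,0,0,0,0],[0,0,-0.3,0,0,0],[0,0,-0.7,0,0,0],[0,0,-1,0,0,0],[0,0,-1,0,0,0],[0,0,-1,0,0,0]]]' --jaw 1

```text
time_s: 8.28
eef_pos: [0.6357, 0.1951, 0.3768]
eef_rot: [-0.0, 0.164, 0.986, -0.0]
wrist_force: [0.3, -0.0, 0.7]
opening: 0.998
grasp_force: 0.0
```

```bash
python3 - <<'E'
from h import *
go([.459,.195,.2],24)
p=imaging.camera("wrist"); A=pts(p,np.ones((480,640),bool))
X=A[(np.hypot(A[:,0]-.636,A[:,1]-.196)<.05)&(A[:,2]>.107)&(A[:,2]<.125)]; print("beaker rim",circ(X,.0295),np.median(X[:,2]))
E
```

```text
t 8.28 grip pt [0.6356 0.1951 0.2221] yaw y deg 71.11 tilt [-0.0006 -0.    ] open 0.998 F [ 0.3 -0.   0.7] q6 -1.12
 rows xyz [ 5.57 -1.91  0.74] world mm [-1.766e+02 -1.000e-01 -2.210e+01]
 rows yaw (tool z) 8.22
beaker rim (array([0.6332, 0.1953]), 0.0012, 2102) 0.11463478738880467
```

Emit:
send_rows --commands '[[[0.93,-0.32,0,0,0,0],[0.93,-0.32,0,0,0,0],[0.93,-0.32,0,0,0,0],[0.93,-0.32,0,0,0,0],[0.93,-0.32,0,0,0,0],[0.93,-0.32,0,0,0,0]]]'

```text
time_s: 8.83
eef_pos: [0.4574, 0.1948, 0.3755]
eef_rot: [0.0, 0.164, 0.986, 0.0]
wrist_force: [0.1, -0.3, 1.5]
opening: 1.001
grasp_force: 0.0
```

Emit:
send_rows --commands '[[[0,0,0,0,0,1],[0,0,0,0,0,1],[0,0,0,0,0,1],[0,0,0,0,0,1],[0,0,0,0,0,1],[0,0,0,0,0,1],[0,0,0,0,0,1],[0,0,0,0,0,1]]]'

```text
time_s: 9.5
eef_pos: [0.4588, 0.1948, 0.3757]
eef_rot: [0.0, 0.537, 0.843, 0.0]
wrist_force: [0.3, -0.2, -0.2]
opening: 1.001
grasp_force: 0.0
```

```bash
python3 - <<'E'
from h import *
p=imaging.camera("wrist"); A=pts(p,np.ones((480,640),bool)); cv2.imwrite("pics/w3.png",p["image"])
X=A[(np.hypot(A[:,0]-.459,A[:,1]-.195)<.05)&(A[:,2]>.098)&(A[:,2]<.118)]
c,a,l=line(X); print(len(X),c,a,l); go([c[0],c[1],.106],a+90)
E
```

```text
775 [0.4557 0.1969 0.1085] -65.4 0.04
t 9.55 grip pt [0.4589 0.1948 0.221 ] yaw y deg 24.66 tilt [0.0004 0.0001] open 1.002 F [ 0.1 -0.6 -0.6] q6 -0.27
 rows xyz [ 0.11 -0.07  3.83] world mm [  -3.2    2.1 -115. ]
 rows yaw (tool z) 0.01
```

View pics/w3.png

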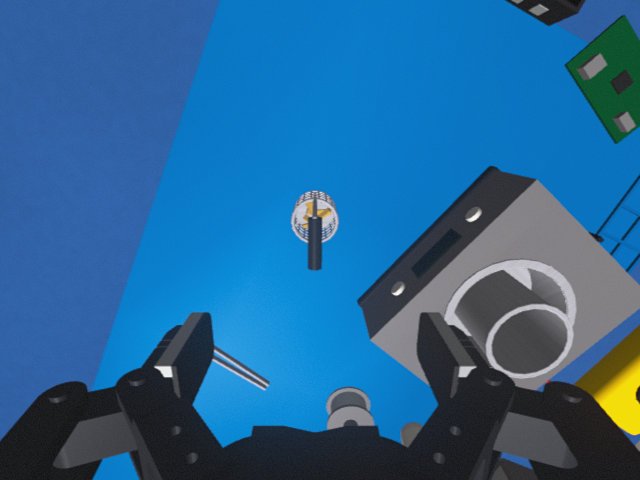

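The beaker stands in the tank and the bar, at (315,243), is centred and aligned. Descending on the basket.

Emit:
send_rows --commands '[[[0.11,-0.07,1,0,0,0],[0,0,1,0,0,0],[0,0,1,0,0,0],[0,0,0.8,0,0,0],[0,0,0,0,0,0]]]'

```text
time_s: 9.97
eef_pos: [0.4532, 0.1964, 0.2568]
eef_rot: [-0.003, 0.534, 0.845, -0.003]
wrist_force: [-1.2, -1.0, -0.9]
opening: 0.995
grasp_force: 0.0
```

Emit:
send_rows --commands '[[[0,0,0,0,0,0],[0,0,0,0,0,0],[0,0,0,0,0,0],[0,0,0,0,0,0],[0,0,0,0,0,0],[0,0,0,0,0,0],[0,0,0,0,0,0],[0,0,0,0,0,0]]]' --jaw 0

```text
time_s: 10.63
eef_pos: [0.4561, 0.197, 0.2622]
eef_rot: [0.001, 0.535, 0.845, 0.001]
wrist_force: [0.7, -0.1, 5.0]
opening: 0.091
grasp_force: 58.6
```

Emit:
send_rows --commands '[[[0,0,0,0,0,0],[0,0,0,0,0,0],[0,0,-0.3,0,0,0],[0,0,-1,0,0,0],[0,0,-1,0,0,0],[0,0,-1,0,0,0],[0,0,-1,0,0,0],[0,0,-1,0,0,0]]]'

```text
time_s: 11.3
eef_pos: [0.455, 0.1968, 0.4218]
eef_rot: [-0.0, 0.535, 0.845, -0.0]
wrist_force: [0.4, 0.2, -0.6]
opening: 0.09
grasp_force: 58.7
```

```bash
python3 - <<'E'
from h import *
p=imaging.camera("wrist"); A=pts(p,np.ones((480,640),bool)); cv2.imwrite("pics/w4.png",p["image"])
X=A[(np.hypot(A[:,0]-.636,A[:,1]-.196)<.05)&(A[:,2]>.107)&(A[:,2]<.125)]; print("beaker rim",circ(X,.0295))
p=imaging.camera("top"); A=pts(p,np.ones((480,640),bool)); 
X=A[(np.hypot(A[:,0]-.636,A[:,1]-.196)<.05)&(A[:,2]>.107)&(A[:,2]<.125)]; print("beaker rim top",circ(X,.0295))
go([.635,.195,.265])
E
```

```text
beaker rim (array([0.6324, 0.1955]), 0.001, 1597)
beaker rim top (array([0.6329, 0.1983]), 0.0012, 201)
t 11.4 grip pt [0.4581 0.1974 0.2715] yaw y deg 25.28 tilt [0.0093 0.0015] open 0.092 F [-0.1  0.6 -0.9] q6 -0.27
 rows xyz [-2.59  5.3   0.27] world mm [176.9  -2.4  -6.5]
```

View pics/w4.png

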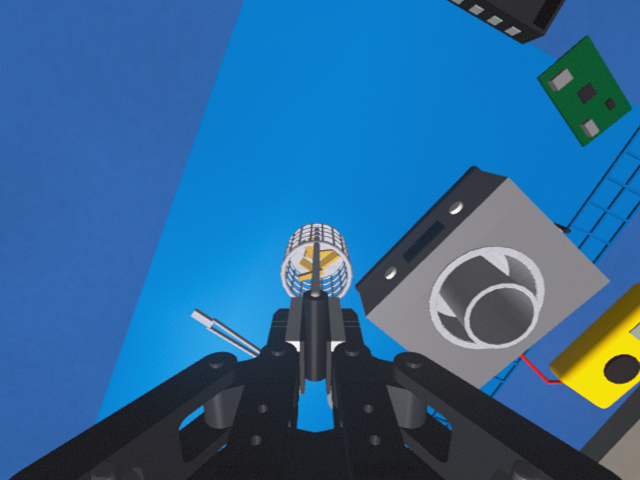

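The basket hangs upright in the grip, with its bar at (315,330). Carrying it above the beaker.

Emit:
send_rows --commands '[[[-0.42,0.9,0,0,0,0],[-0.42,0.9,0,0,0,0],[-0.42,0.9,0,0,0,0],[-0.42,0.9,0,0,0,0],[-0.42,0.9,0,0,0,0],[-0.42,0.9,0,0,0,0],[0,0,0,0,0,0],[0,0,0,0,0,0]]]'

```text
time_s: 12.07
eef_pos: [0.6349, 0.1972, 0.4179]
eef_rot: [-0.001, 0.536, 0.844, -0.001]
wrist_force: [0.2, 0.2, -0.1]
opening: 0.09
grasp_force: 58.8
```

```bash
python3 - <<'E'
from h import *
p=imaging.camera("wrist"); A=pts(p,np.ones((480,640),bool)); cv2.imwrite("pics/w5.png",p["image"])
X=A[(np.hypot(A[:,0]-.636,A[:,1]-.196)<.05)&(A[:,2]>.107)&(A[:,2]<.121)]; print("beaker rim",circ(X,.0295))
p=imaging.camera("scene"); A=pts(p,np.ones((480,640),bool)); cv2.imwrite("pics/s5.png",p["image"][130:330,300:540])
X=A[(np.hypot(A[:,0]-.636,A[:,1]-.196)<.05)&(A[:,2]>.1)&(A[:,2]<.121)]; print("rim scene",circ(X,.0305))
X=A[(np.hypot(A[:,0]-.636,A[:,1]-.196)<.05)&(A[:,2]>.15)&(A[:,2]<.203)]; print("cup scene",circ(X,.021),np.round(X[:,2].min(),3))
go([.634,.196,.14])
E
```

```text
beaker rim (array([0.6333, 0.1961]), 0.0012, 956)
rim scene (array([0.6366, 0.1953]), 0.0013, 339)
cup scene (array([0.6353, 0.1971]), 0.0016, 404) 0.155
t 12.17 grip pt [0.6332 0.1977 0.2645] yaw y deg 25.27 tilt [-0.0026 -0.0002] open 0.091 F [0.2 0.2 0. ] q6 -0.32
 rows xyz [-0.07  0.01  4.15] world mm [   0.8   -1.7 -124.5]
```

View pics/w5.png

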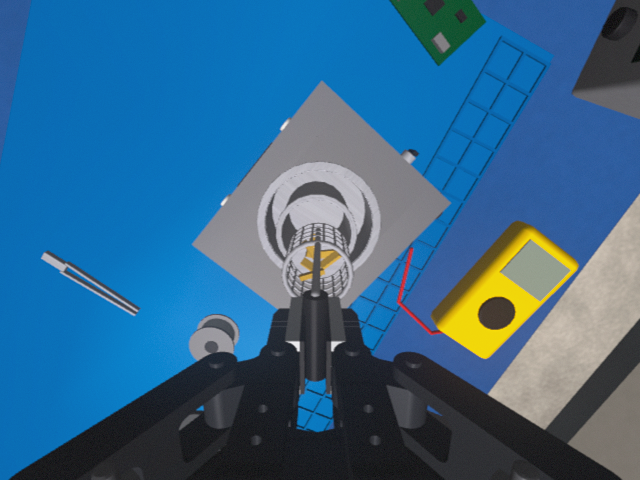

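The basket is centred over the beaker mouth to within 2 mm. Lowering.

Emit:
send_rows --commands '[[[-0.04,0,1,0,0,0],[0,0,1,0,0,0],[0,0,1,0,0,0],[0,0,0.6,0,0,0],[0,0,0.3,0,0,0],[0,0,0.08,0,0,0],[0,0,0,0,0,0]]]'

```text
time_s: 12.75
eef_pos: [0.6344, 0.1968, 0.3014]
eef_rot: [-0.0, 0.535, 0.845, 0.0]
wrist_force: [1.2, 0.0, -0.7]
opening: 0.09
grasp_force: 58.9
```

Emit:
send_rows --commands '[[[0,0,0.07,0,0,0],[0,0,0.06,0,0,0],[0,0,0,0,0,0],[0,0,0,0,0,0]]]'

```text
time_s: 13.08
eef_pos: [0.6351, 0.1966, 0.2979]
eef_rot: [0.001, 0.535, 0.845, 0.0]
wrist_force: [-0.2, 0.5, -0.4]
opening: 0.09
grasp_force: 58.9
```

Emit:
send_rows --commands '[[[0,0,0.05,0,0,0],[0,0,0.04,0,0,0],[0,0,0,0,0,0],[0,0,0,0,0,0]]]'

```text
time_s: 13.42
eef_pos: [0.6354, 0.1967, 0.2953]
eef_rot: [0.001, 0.535, 0.845, 0.001]
wrist_force: [0.9, 0.1, 4.1]
opening: 0.09
grasp_force: 59.3
```

Emit:
send_rows --commands '[[[0,0,0,0,0,0],[0,0,0,0,0,0],[0,0,0,0,0,0],[0,0,0,0,0,0],[0,0,-0.3,0,0,0],[0,0,-0.7,0,0,0],[0,0,-1,0,0,0],[0,0,-1,0,0,0]]]' --jaw 0.5

```text
time_s: 14.08
eef_pos: [0.6345, 0.1965, 0.3848]
eef_rot: [-0.001, 0.535, 0.845, -0.001]
wrist_force: [1.7, 0.4, 1.3]
opening: 0.5
grasp_force: 0.0
```

```bash
python3 - <<'E'
from h import *
p=imaging.camera("wrist"); A=pts(p,np.ones((480,640),bool)); cv2.imwrite("pics/w6.png",p["image"])
X=A[(np.hypot(A[:,0]-.636,A[:,1]-.196)<.05)&(A[:,2]>.128)&(A[:,2]<.16)]; print("bar",line(X))
X=A[(np.hypot(A[:,0]-.636,A[:,1]-.196)<.05)&(A[:,2]>.107)&(A[:,2]<.121)]; print("rim",circ(X,.0295),np.median(X[:,2]))
go([.632,-.174,.25])
E
```

```text
bar (array([0.6352, 0.1967, 0.1416]), np.float64(-64.6), np.float64(0.039))
rim (array([0.6334, 0.1959]), 0.0012, 1847) 0.11465029723866499
t 14.13 grip pt [0.6377 0.197  0.2388] yaw y deg 25.28 tilt [0.0097 0.0012] open 0.503 F [2.2 0.1 6. ] q6 -0.32
 rows xyz [-11.1   -5.45  -0.39] world mm [  -5.7 -371.    11.2]
```

View pics/w6.png

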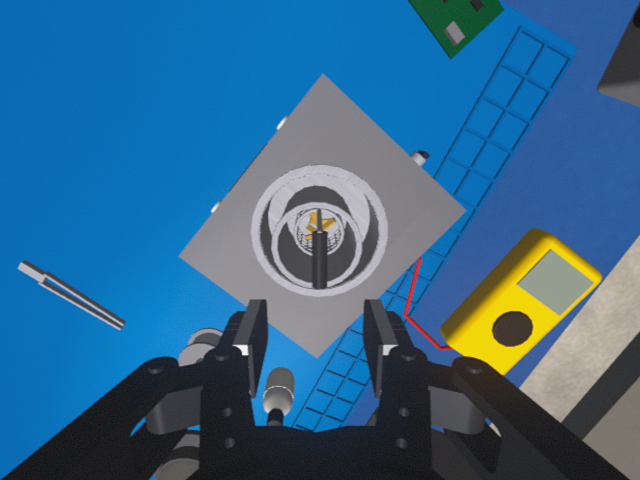

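The basket stands centred in the beaker: bar at (320,260) and seated height right. Both are let go. Moving to the bottle.

Emit:
send_rows --commands '[[[-0.93,-0.436,0,0,0,0],[-0.93,-0.436,0,0,0,0],[-0.93,-0.436,0,0,0,0],[-0.93,-0.436,0,0,0,0],[-0.93,-0.436,0,0,0,0],[-0.93,-0.436,0,0,0,0]]]' --jaw 1

```text
time_s: 14.63
eef_pos: [0.6352, 0.0103, 0.385]
eef_rot: [0.0, 0.535, 0.845, 0.0]
wrist_force: [0.8, -0.1, -0.5]
opening: 1.0
grasp_force: 0.0
```

Emit:
send_rows --commands '[[[-0.93,-0.436,0,0,0,0],[-0.93,-0.436,0,0,0,0],[-0.93,-0.436,0,0,0,0],[-0.93,-0.436,0,0,0,0],[-0.93,-0.436,0,0,0,0],[-0.93,-0.436,0,0,0,0],[0,0,0,0,0,0],[0,0,0,0,0,0]]]'

```text
time_s: 15.3
eef_pos: [0.6356, -0.1751, 0.3846]
eef_rot: [0.0, 0.537, 0.844, 0.0]
wrist_force: [0.4, 0.3, -0.3]
opening: 1.002
grasp_force: 0.0
```

```bash
python3 - <<'E'
from h import *
p=imaging.camera("wrist"); A=pts(p,np.ones((480,640),bool)); cv2.imwrite("pics/w7.png",p["image"])
X=A[(np.hypot(A[:,0]-.632,A[:,1]+.174)<.045)&(A[:,2]>.126)&(A[:,2]<.136)]
(x,y),r=cv2.minEnclosingCircle((X[:,:2]*1000).astype(np.float32)); print("cap top",x,y,r,np.median(X[:,2]),np.round(X.mean(0),4))
Y=A[(np.hypot(A[:,0]-.632,A[:,1]+.174)<.045)&(A[:,2]>.102)&(A[:,2]<.122)]; print("side",circ(Y,.028,[.632,-.174]))
go([x/1000,y/1000,.115])
E
```

```text
cap top 631.2821655273438 -175.59288024902344 27.894155502319336 0.1299080384121199 [ 0.6309 -0.1745  0.1299]
side (array([ 0.6315, -0.1758]), 0.0003, 396)
t 15.35 grip pt [ 0.6357 -0.1736  0.2298] yaw y deg 25.18 tilt [0.0001 0.0004] open 1.001 F [ 0.   0.5 -0.1] q6 -0.89
 rows xyz [ 0.   -0.16  3.83] world mm [  -4.4   -2.  -114.8]
```

View pics/w7.png

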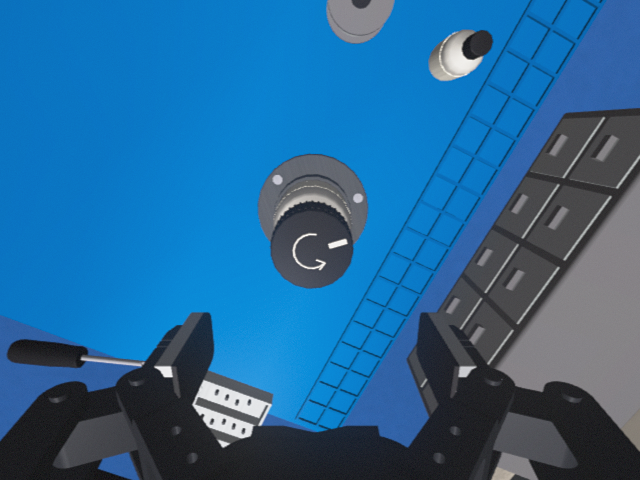

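The cap is centred at (311,246). Correcting about 5 mm, descending and gripping.

Emit:
send_rows --commands '[[[0,-0.15,1,0,0,0],[0,0,1,0,0,0],[0,0,1,0,0,0],[0,0,0.9,0,0,0],[0,0,0,0,0,0],[0,0,0,0,0,0]]]'

```text
time_s: 15.85
eef_pos: [0.6314, -0.1735, 0.2661]
eef_rot: [-0.002, 0.535, 0.845, -0.0]
wrist_force: [-0.4, 0.3, -0.8]
opening: 1.0
grasp_force: 0.0
```

Emit:
send_rows --commands '[[[0,0,0,0,0,0],[0,0,0,0,0,0],[0,0,0,0,0,0],[0,0,0,0,0,0],[0,0,0,0,0,0],[0,0,0,0,0,0],[0,0,0,0,0,0],[0,0,0,0,0,0]]]' --jaw 0

```text
time_s: 16.52
eef_pos: [0.6327, -0.1752, 0.2698]
eef_rot: [0.002, 0.535, 0.845, 0.001]
wrist_force: [-0.2, 1.4, 6.4]
opening: 0.644
grasp_force: 62.2
```

```bash
python3 - <<'E'
from h import *
go([.6313,-.1756,.1065])
E
```

```text
t 16.52 grip pt [ 0.6334 -0.1755  0.1151] yaw y deg 25.27 tilt [ 0.0042 -0.0013] open 0.644 F [-0.2  1.4  6.4] q6 -0.89
 rows xyz [ 0.03 -0.07  0.29] world mm [-2.1 -0.1 -8.6]
```

Emit:
send_rows --commands '[[[0,0,0.08,0,0,0],[0,0,0.08,0,0,0],[0,0,0.04,0,0,0],[0,0,0,0,0,0],[0,0,0,0,0,0]]]'

```text
time_s: 16.93
eef_pos: [0.6328, -0.1753, 0.2649]
eef_rot: [0.002, 0.535, 0.845, 0.0]
wrist_force: [-2.2, 3.5, 14.0]
opening: 0.643
grasp_force: 62.9
```

Emit:
send_rows --commands '[[[0,0,0,0,0,-0.4],[0,0,0,0,0,-0.6],[0,0,0,0,0,-0.7],[0,0,0,0,0,-0.7],[0,0,0,0,0,-0.7],[0,0,0,0,0,-0.7],[0,0,0,0,0,-0.7],[0,0,0,0,0,-0.7]]]'

```text
time_s: 17.6
eef_pos: [0.6334, -0.1756, 0.2655]
eef_rot: [0.004, 0.299, 0.954, -0.0]
wrist_force: [-0.4, 1.8, 11.9]
opening: 0.648
grasp_force: 62.8
```

```bash
python3 - <<'E'
from h import *
go([.6328,-.1753,.110]); print(status.get_obs()["torque"])
E
```

```text
t 17.6 grip pt [ 0.6344 -0.176   0.1108] yaw y deg 55.25 tilt [ 0.0067 -0.0026] open 0.648 F [-0.4  1.8 11.9] q6 -1.42
 rows xyz [ 0.06 -0.01  0.03] world mm [-1.6  0.7 -0.8]
[ 0.22171534  0.04364027 -0.11471628]
```

Emit:
send_rows --commands '[[[0,0,0,0,0,-0.7],[0,0,0,0,0,-0.8],[0,0,0,0,0,-0.8],[0,0,0,0,0,-0.8],[0,0,0,0,0,-0.8],[0,0,0,0,0,-0.8],[0,0,0,0,0,-0.8],[0,0,0,0,0,-0.4]]]'

```text
time_s: 18.27
eef_pos: [0.6337, -0.1748, 0.2655]
eef_rot: [0.004, 0.008, 1.0, -0.001]
wrist_force: [1.2, 4.5, 12.4]
opening: 0.647
grasp_force: 62.8
```

```bash
python3 - <<'E'
from h import *
go([.6328,-.1753,.115]); print(status.get_obs()["torque"])
p=imaging.camera("scene"); cv2.imwrite("pics/s8.png",cv2.resize(p["image"][220:350,200:340],None,fx=4,fy=4))
E
```

```text
t 18.27 grip pt [ 0.6348 -0.175   0.1108] yaw y deg 89.09 tilt [ 0.0075 -0.0011] open 0.647 F [ 1.2  4.5 12.4] q6 -2.01
 rows xyz [ 0.07 -0.01 -0.14] world mm [-2.  -0.3  4.2]
[ 0.85725324 -0.2791078  -0.13267195]
```

View pics/s8.png

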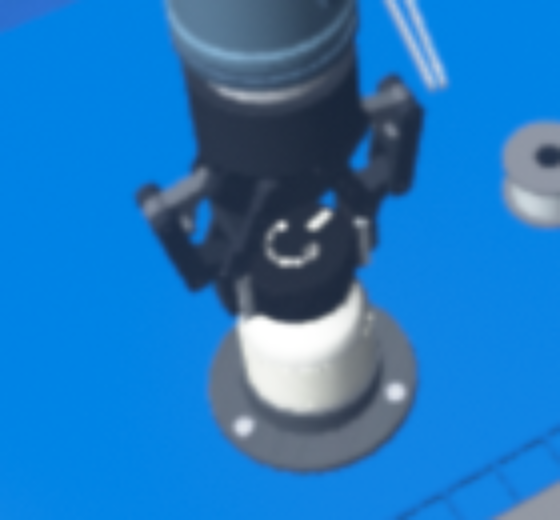

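The pointer has turned with the gripper. Lifting gently and checking the force.

Emit:
send_rows --commands '[[[0,0,-0.2,0,0,0],[0,0,-0.2,0,0,0],[0,0,-0.1,0,0,0],[0,0,-0.1,0,0,0],[0,0,0,0,0,0]]]'

```text
time_s: 18.73
eef_pos: [0.6323, -0.175, 0.2805]
eef_rot: [0.001, 0.01, 1.0, -0.0]
wrist_force: [1.8, 0.5, 2.8]
opening: 0.651
grasp_force: 64.7
```

Emit:
send_rows --commands '[[[0,0,-0.3,0,0,0],[0,0,-0.4,0,0,0],[0,0,-0.4,0,0,0],[0,0,-0.4,0,0,0],[0,0,-0.25,0,0,0],[0,0,0,0,0,0],[0,0,0,0,0,0],[0,0,0,0,0,0]]]'

```text
time_s: 19.4
eef_pos: [0.6315, -0.175, 0.3313]
eef_rot: [-0.0, 0.01, 1.0, 0.0]
wrist_force: [-0.0, -0.3, -0.9]
opening: 0.647
grasp_force: 66.0
```

```bash
python3 - <<'E'
from h import *
go([.6315,-.1755,.17])
p=imaging.camera("scene"); cv2.imwrite("pics/s9.png",cv2.resize(p["image"][130:370,180:500],None,fx=2.4,fy=2.4))
A=pts(p,np.ones((480,640),bool))
X=A[(np.hypot(A[:,0]-.636,A[:,1]-.196)<.05)&(A[:,2]>.128)&(A[:,2]<.16)]; print("bar",line(X))
E
```

```text
t 19.4 grip pt [ 0.6314 -0.175   0.1766] yaw y deg 88.86 tilt [-0.0008  0.0003] open 0.647 F [-0.  -0.3 -0.9] q6 -2.0
 rows xyz [-0.01 -0.02  0.22] world mm [ 0.1 -0.5 -6.6]
bar (array([0.6403, 0.1929, 0.1406]), np.float64(-66.1), np.float64(0.042))
```

View pics/s9.png

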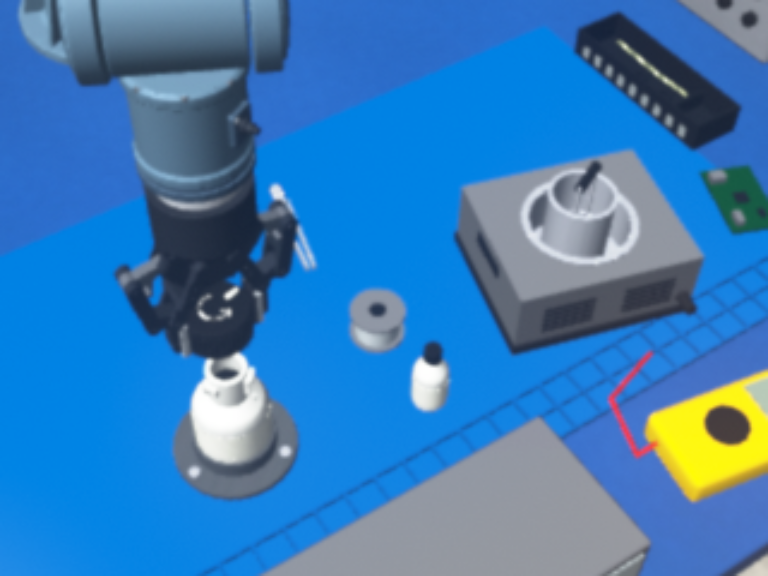

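The cap is held level about 60 mm above the open bottle mouth at (228,365). The beaker and basket stand in the tank, so I am handing in.

```bash
python3 -c "
from bench import ctrl; print(ctrl.hand_in())"
```

```text
the job is handed in; nothing more can be done
None
```

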